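# Pick out the full pin caddies by weight

### The arm

A 7-joint arm with a two-finger parallel gripper is mounted at the origin on the work surface. World frame = base frame: x ahead of the robot, y to its left, z up, the work surface at z = 0. Lengths are in m, angles in rad, forces in N, time in s.
With the tool pointing down it reaches from about 0.4 to 0.9 m from the base axis. Payload 5.5 kg.
Tool frame: the origin (TCP) lies between the finger pads; the fingertips stand 19 mm ahead of it and the grasp point (between the pads) is the TCP; z points along the fingers, y is the line along which they close (so a half turn about z gives the same grasp; the last joint's range is limited). The gripper opens to 92 mm and grips with 3 to 60 N. Pads are 19 mm wide; open, the fingers measure 130 mm over their backs; the gripper's body (75 mm by 190 mm) begins 47 mm behind the grasp point.
Start: joints at [-0.928, 0.501, -0.427, 1.55, 0.221, 1.138, -0.21], TCP at [0.241, 0.604, 0.246] pointing down, gripper open.
Joint ranges: [-2.88, 2.88], [-0.31, 2.03], [-1.54, 1.56], [0.2, 2.42], [-1.41, 4.55], [0.19, 2.02], [-2.57, 2.57]. Speed limits (rad/s): [2.57, 2.57, 3.14, 3.14, 3.14, 3.14, 3.14].

### API

Orientations are given as a unit quaternion [w, x, y, z].
In Python, from station import r, vision gives the robot as it stands. The module is installed in compiled form; this text tells all that it offers.
- The arm moves only by the tool drive_tool, never from a script. Its argument "commands" is a list of rows, each an object of numbers: "dx", "dy", "dz": the shift along the tool's x, y, z in m; "spin": the turn about the tool's z in rad. A call has 1 to 5 rows; each row is the pose to reach, as a shift and turn from the pose commanded when the call began, along the tool's axes at that moment; what a row does not reach only later rows make up. A row lasts 1/8 s, in which the tool goes at most 62.5 mm and 10.7 degrees, less where a joint would pass 70% of its speed; a pose out of reach is approached as far as the arm can. A call with a gripper value outside its range is refused whole. "fingers" is the opening, from 0 (shut) to 1 (fully open), set as the call begins (left out, the last holds). The fingers move at their own pace and stop on an object; "newtons" is the grip in N (left out, the last holds). Time passes only in rows, so rows that repeat a pose let the fingers close. It gives the time, the measured TCP pose, the force, the opening and the grip force at its end, in the units of the state.
- r.sense(): the state, without advancing time (a new reading comes with each control period).
- vision.get_image(name): name is "side" or "top"; returns a dict with "color" (384x512x3 uint8, red, green, blue), "z_map" (384x512 float32, m along the optical axis (not along the pixel's ray), 0 where there is no reading), "vfov" (degrees; the focal length in pixels is half the picture's height over the tangent of half this angle, whatever the lens; pixels are square), "cx", "cy" (the principal point, pixels), "cam_to_world" (4x4, takes a point from camera to world coordinates). Camera axes: x right, y down, z forward; pixel columns grow to the right and rows downward; lengths in m; the calibration is good to about 2 mm. A picture is of the moment at which its call begins.
- r.finish_job(): hands the job in; it is judged then, once.
The state is a dict: "time_s": time; "qpos": joint angles; "joint_vel": joint speeds; "effort": joint torques, N m; "ee_pos": TCP position; "tcp_rot": TCP orientation; "force": force on the tool from outside, world axes, zero at the start; "wrist_torque": the same for the moment, N m; "finger_gap": finger opening in m; "grasp_force": force on a finger pad.
Only numpy, scipy, OpenCV 4.12 (cv2) and the standard library are available. Lean on these libraries where they do the work, as an engineer would, in place of code of your own. Each camera call takes 0.05 s, during which the arm holds its last target. There are 200 camera calls.

### The job

Of the four look-alike lidded bamboo caddies on the white board, two are packed with steel pins and two are empty, and only their weight tells which. Stand the two full ones upright on the floor of the dark wooden tray, and leave the empty ones (or put them back) standing upright at their own places on the board. Never tip a caddy over, and leave the things around the work where they are.

Things in the scene. Friction and masses are not known exactly. Their poses are not given: they have to be found in the camera images.
- caddy_a: one of four look-alike bamboo caddies: upright closed cylinder, 52 mm in diameter, 97 mm tall, lid pinned on (part of it), straight sides. Origin at the centre of its underside, z up along its axis. An empty one weighs 120 to 180 g, a full one 420 to 540 g; which are full changes every time.
- caddy_b: one of four look-alike bamboo caddies: upright closed cylinder, 52 mm in diameter, 97 mm tall, lid pinned on (part of it), straight sides. Origin at the centre of its underside, z up along its axis. An empty one weighs 120 to 180 g, a full one 420 to 540 g; which are full changes every time.
- caddy_c: one of four look-alike bamboo caddies: upright closed cylinder, 52 mm in diameter, 97 mm tall, lid pinned on (part of it), straight sides. Origin at the centre of its underside, z up along its axis. An empty one weighs 120 to 180 g, a full one 420 to 540 g; which are full changes every time.
- caddy_d: one of four look-alike bamboo caddies: upright closed cylinder, 52 mm in diameter, 97 mm tall, lid pinned on (part of it), straight sides. Origin at the centre of its underside, z up along its axis. An empty one weighs 120 to 180 g, a full one 420 to 540 g; which are full changes every time.
- board: fixed white laminate board, 220 x 220 mm, 12 mm thick, on which the four caddies start in a square about 110 mm apart (at about 55 mm either way along the board's x and y from its middle). Origin at the centre of its underside, on the table; x and y along its edges, z up. It may lie left or right of the robot, with the tray on the other side.
- tray: fixed dark wooden open tray, 170 x 170 mm outside, 28 mm high, walls and floor 6 mm thick, empty. Origin at the centre of its underside, on the table; x and y along its sides, z up.
- basket: bystander: empty round bamboo steamer basket, 120 mm in diameter, 45 mm high; origin at the centre of its underside
- pen_mug: bystander: white ceramic mug with pens, 76 mm in diameter, 85 mm high, pens to 160 mm; origin at the centre of its underside
- bottle: bystander: clear drinks bottle, 64 mm in diameter, 190 mm high, standing; origin at the centre of its underside
- tape: bystander: roll of black tape lying flat, 90 mm outside diameter, 40 mm high; origin at the centre of its underside
There are look-alikes about, which are no part of the job. Several things look just like the tray: the one meant starts farthest to the robot's right.

How it is judged:
By the outcome, as a careful person would: the job done as asked, in the order asked, and still so for the second after the job is handed in, with the robot touching nothing.
It also fails if it takes over 72 s, if anything falls off the work surface, if the arm or the gripper's body presses on something with over 40 N, if the wrist force passes 120 N, or if a joint passes its speed limit or range.

## Working session

There is one attempt and no reset: what is moved stays moved. The work goes in short steps, Python scripts to look and compute and a tool call to move; the robot and the scene stay as the last step left them, time stands still between calls to the robot, and variables do not carry over. Pictures are saved under pics/ and viewed, at most 10 in all, crops included, and the job is handed in when it is done.

Besides the shell and the picture viewer there is one more tool, called after "Emit:" as name(argument=value, ...) on one line, values as JSON. drive_tool: Moves the arm, as the interface text tells. Its arguments: {"type":"object","properties":{"commands":{"type":"array","items":{"type":"object","properties":{"dx":{"type":"number"},"dy":{"type":"number"},"dz":{"type":"number"},"spin":{"type":"number"}}}},"fingers":{"type":"number"},"newtons":{"type":"number"}},"required":["commands"]}

```bash
mkdir -p pics
cat > h.py <<'E'
import numpy as np, cv2
from station import r, vision
def get(n):
    d=vision.get_image(n); d['f']=d['color'].shape[0]/2/np.tan(np.radians(d['vfov'])/2)
    return d
def pts(d):
    z=d['z_map']; v,u=np.mgrid[:z.shape[0],:z.shape[1]]
    p=np.stack([(u-d['cx'])/d['f']*z,(v-d['cy'])/d['f']*z,z,np.ones_like(z)],-1)
    return (p@np.array(d['cam_to_world']).T)[...,:3]
def save(n,img): cv2.imwrite(n,img[...,::-1])
E
python3 - <<'E'
from h import *
for n in('top','side'):
    d=get(n); save(f'pics/{n}1.png',d['color']); np.save(n+'1.npy',pts(d)); print(n,d['cam_to_world'],d['vfov'])
s=r.sense(); print(s)
E
```

```text
top [[ 2.19102160e-03 -9.96477656e-01  8.38300644e-02  3.63695398e-01]
 [-9.99981770e-01 -1.71159314e-03  5.79049227e-03  4.28056134e-03]
 [-5.62661320e-03 -8.38412233e-02 -9.96463241e-01  1.74272838e+00]
 [ 0.00000000e+00  0.00000000e+00  0.00000000e+00  1.00000000e+00]] 45.0275610390431
side [[ 0.96936908 -0.17724336  0.17002463  0.31145177]
 [-0.24510412 -0.74245455  0.62344624 -0.61969495]
 [ 0.01573386 -0.64602325 -0.76315556  0.83615764]
 [ 0.          0.          0.          1.        ]] 54.39434144777264
{'time_s': 0.1, 'qpos': array([-0.92781899,  0.50177682, -0.4267901 ,  1.55134612,  0.2208116 ,
        1.13831681, -0.21031564]), 'joint_vel': array([-0.00132495, -0.00248773,  0.00090854, -0.0018181 ,  0.00058848,
       -0.00034124,  0.00102191]), 'effort': array([-1.12350794e-02, -5.67873180e+01, -5.83790794e+00, -2.79915136e+01,
       -6.87917671e-02,  2.40707916e-02,  3.67690109e-05]), 'ee_pos': array([0.2407897 , 0.60310143, 0.24476598]), 'tcp_rot': array([-1.91236301e-04,  1.88738474e-01,  9.82026978e-01, -8.75565142e-04]), 'force': array([-1.05374534,  0.53565741,  0.41237941]), 'wrist_torque': array([ 0.03859914,  0.01326656, -0.04710625]), 'grasp_force': 0.0, 'finger_gap': 0.09179747326779915}
```

View pics/top1.png

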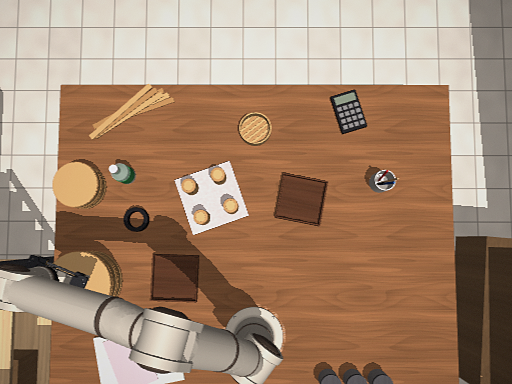

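View pics/side1.png

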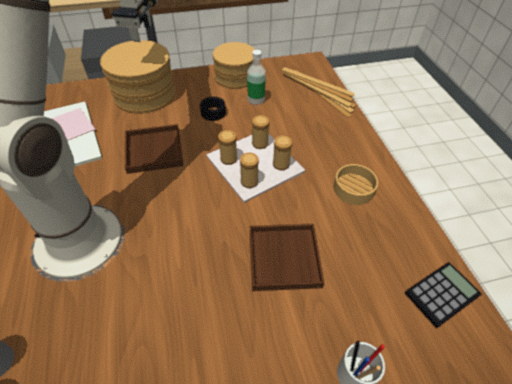

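Top view: the trays are at (301,198) and (175,277). Columns grow toward −y (the robot's right), so the tray I want is (301,198) and (175,277) is the look-alike. The caddies are at about (189,186), (218,175), (201,216) and (230,205). The round baskets at (78,184) and (88,275) are clutter. Next I'll measure positions and check with a crop.

Run:
```python
from h import *
P=np.load('top1.npy'); im=cv2.imread('pics/top1.png')
Z=P[...,2]
for n,(u,v) in dict(a=(189,186),b=(218,175),c=(201,216),d=(230,205)).items():
    w=np.zeros(Z.shape,bool); w[v-14:v+15,u-14:u+15]=1
    m=w&(Z>0.095)&(Z<.13); (x,y),rad=cv2.minEnclosingCircle(P[m][:,:2].astype(np.float32))
    print(n,P[m].mean(0).round(4),(round(x,4),round(y,4)),round(rad,4),m.sum())
w=np.zeros(Z.shape,bool); w[165:232,268:334]=1
m=w&(Z>0.018)&(Z<.05); print('tray',cv2.minAreaRect(P[m][:,:2].astype(np.float32)))
m=w&(Z>0.002)&(Z<.012); print(P[m].mean(0))
w[:]=0; w[155:240,168:256]=1
m=w&(Z>0.006)&(Z<.02)&(im.min(-1)>150); print('board',cv2.minAreaRect(P[m][:,:2].astype(np.float32)),m.sum())
for n,(u,v) in dict(basket=(255,128),bottle=(121,172),tape=(137,218),mug=(383,180)).items(): print(n,P[v,u])
cv2.imwrite('pics/crop1.png',cv2.resize(im[150:250,160:345],None,fx=4,fy=4,interpolation=cv2.INTER_CUBIC))
```

```text
a [0.544  0.2346 0.109 ] (0.5446, 0.2352) 0.0266 171
b [0.5838 0.1307 0.1089] (0.5843, 0.1314) 0.0266 177
c [0.4332 0.1896 0.1093] (0.4336, 0.1907) 0.0268 178
d [0.4734 0.0851 0.1086] (0.4736, 0.0852) 0.0265 176
tray ((0.5036259293556213, -0.1748546063899994), (0.1704036146402359, 0.17138764262199402), 79.0201644897461)
[ 0.50745608 -0.17515537  0.00601906]
board ((0.5100454688072205, 0.16063030064105988), (0.21937958896160126, 0.22063761949539185), 19.406055450439453) 2090
basket [ 0.77592224 -0.0044397   0.00423663]
bottle [0.58701208 0.46407089 0.1404895 ]
tape [0.43190484 0.43899496 0.00225102]
mug [ 5.77477487e-01 -4.88696565e-01  8.75103411e-05]
```

View pics/crop1.png

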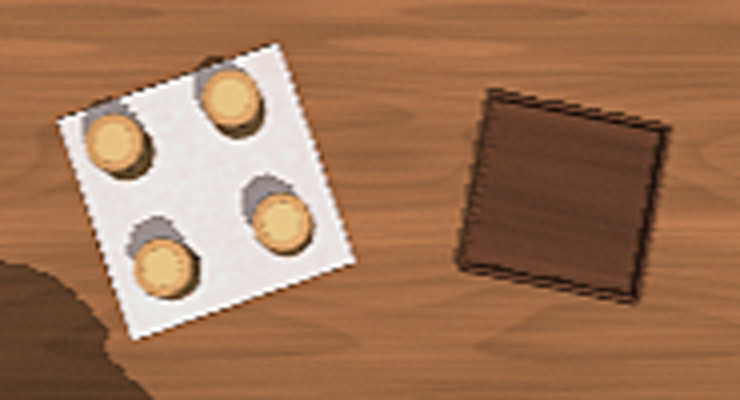

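The crop shows four clear lids on the white board and the empty tray (here at about (565,195)), so the choice holds. The tool's closing axis (68°) already lies along the board's diagonal, so no spin is needed.

Emit:
drive_tool(commands=[{"dx":-0.408,"dy":-0.395},{"dx":-0.408,"dy":-0.395},{"dx":-0.408,"dy":-0.395},{"dx":-0.408,"dy":-0.395},{"dx":-0.408,"dy":-0.395}], fingers=1, newtons=30)

```text
$.commands[0]: bad value
```

```bash
cat >> h.py <<'E'
def to(x,y,z):
    from scipy.spatial.transform import Rotation as R
    s=r.sense(); q=s['tcp_rot']; T=R.from_quat(np.r_[q[1:],q[0]]).as_matrix()
    print('t',s['time_s'],'pos',s['ee_pos'].round(4),'F',s['force'].round(2),'gap',round(s['finger_gap'],4),'tooly',T[:,1].round(3),'move',(T.T@(np.array([x,y,z])-s['ee_pos'])).round(4))
E
python3 -c "
from h import *
to(.4736,.0852,.245)"
```

```text
t 0.1 pos [0.2408 0.6031 0.2448] F [-1.05  0.54  0.41] gap 0.0918 tooly [ 0.371  0.929 -0.002] move [-0.4082 -0.3947  0.0005]
```

Emit:
drive_tool(commands=[{"dx":-0.045,"dy":-0.043,"dz":0,"spin":0},{"dx":-0.09,"dy":-0.086,"dz":0,"spin":0},{"dx":-0.135,"dy":-0.129,"dz":0,"spin":0},{"dx":-0.18,"dy":-0.172,"dz":0,"spin":0},{"dx":-0.225,"dy":-0.215,"dz":0,"spin":0}], fingers=1, newtons=30)

```text
time_s: 0.72
ee_pos: [0.3707, 0.3184, 0.2455]
tcp_rot: [-0.0, 0.189, 0.982, -0.0]
force: [1.4, 0.4, 0.3]
finger_gap: 0.0917
grasp_force: 0.0
```

```bash
python3 -c "
from h import *
to(.4736,.0852,.245)"
```

```text
t 0.725 pos [0.3707 0.3184 0.2455] F [1.36 0.43 0.28] gap 0.0917 tooly [ 0.371  0.929 -0.   ] move [-0.182  -0.1785  0.0005]
```

Emit:
drive_tool(commands=[{"dx":-0.045,"dy":-0.045,"dz":0,"spin":0},{"dx":-0.09,"dy":-0.09,"dz":0,"spin":0},{"dx":-0.135,"dy":-0.134,"dz":0,"spin":0},{"dx":-0.182,"dy":-0.179,"dz":0.01,"spin":0},{"dx":-0.182,"dy":-0.179,"dz":0.06,"spin":0}])

```text
time_s: 1.35
ee_pos: [0.4776, 0.0819, 0.1877]
tcp_rot: [0.004, 0.193, 0.981, 0.0]
force: [1.5, 1.8, -1.0]
finger_gap: 0.0916
grasp_force: 0.0
```

Run:
```python
from h import *
to(.4736,.0852,.075)
d=get('side'); save('pics/side2.png',cv2.resize(d['color'][90:220,170:330],None,fx=4,fy=4))
```

```text
t 1.35 pos [0.4776 0.0819 0.1877] F [ 1.5   1.82 -0.96] gap 0.0916 tooly [0.379 0.926 0.003] move [0.0058 0.0012 0.1126]
```

View pics/side2.png

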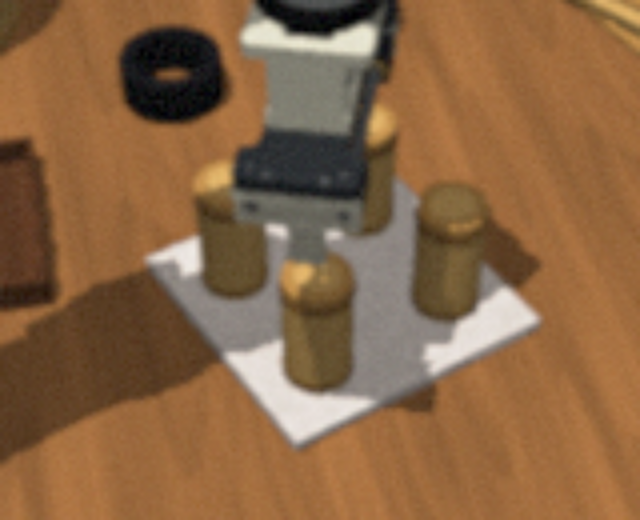

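The gripper is centred above the near caddy, d (crop (318,320)), and the others are clear. I'll let it settle, then descend.

Emit:
drive_tool(commands=[{"dx":0,"dy":0,"dz":0.02,"spin":0},{"dx":0,"dy":0,"dz":0.02,"spin":0},{"dx":0,"dy":0,"dz":0.02,"spin":0}])

```text
time_s: 1.78
ee_pos: [0.473, 0.0877, 0.1665]
tcp_rot: [0.0, 0.188, 0.982, 0.0]
force: [-0.5, 0.1, 0.2]
finger_gap: 0.0921
grasp_force: 0.0
```

```bash
python3 -c "
from h import *
to(.4736,.0852,.076)"
```

```text
t 1.775 pos [0.473  0.0877 0.1665] F [-0.46  0.07  0.23] gap 0.0921 tooly [0.37  0.929 0.   ] move [-0.0014 -0.0021  0.0905]
```

Emit:
drive_tool(commands=[{"dx":-0.001,"dy":-0.002,"dz":0.03,"spin":0},{"dx":-0.001,"dy":-0.002,"dz":0.06,"spin":0},{"dx":-0.001,"dy":-0.002,"dz":0.082,"spin":0},{"dx":-0.001,"dy":-0.002,"dz":0.09,"spin":0},{"dx":-0.001,"dy":-0.002,"dz":0.09,"spin":0}])

```text
time_s: 2.4
ee_pos: [0.4734, 0.085, 0.0762]
tcp_rot: [0.0, 0.189, 0.982, 0.0]
force: [0.8, 0.0, 0.5]
finger_gap: 0.0916
grasp_force: 0.0
```

Emit:
drive_tool(commands=[{"dx":0,"dy":0,"dz":0,"spin":0},{"dx":0,"dy":0,"dz":0,"spin":0},{"dx":0,"dy":0,"dz":0,"spin":0},{"dx":0,"dy":0,"dz":0,"spin":0},{"dx":0,"dy":0,"dz":0,"spin":0}], fingers=0, newtons=30)

```text
time_s: 3.02
ee_pos: [0.4731, 0.0846, 0.0759]
tcp_rot: [0.0, 0.189, 0.982, 0.0]
force: [-0.4, 0.5, 1.4]
finger_gap: 0.0518
grasp_force: 30.0
```

Gripped. I'll lift it 20 mm slowly to weigh it.

Emit:
drive_tool(commands=[{"dx":0,"dy":0,"dz":-0.01,"spin":0},{"dx":0,"dy":0,"dz":-0.02,"spin":0},{"dx":0,"dy":0,"dz":-0.02,"spin":0},{"dx":0,"dy":0,"dz":-0.02,"spin":0}])

```text
time_s: 3.52
ee_pos: [0.4731, 0.0846, 0.0959]
tcp_rot: [0.0, 0.189, 0.982, 0.0]
force: [1.1, 0.3, -1.6]
finger_gap: 0.052
grasp_force: 30.0
```

Emit:
drive_tool(commands=[{"dx":0,"dy":0,"dz":0,"spin":0},{"dx":0,"dy":0,"dz":0,"spin":0}])

```text
time_s: 3.78
ee_pos: [0.4728, 0.0846, 0.0954]
tcp_rot: [-0.0, 0.189, 0.982, -0.0]
force: [0.2, 0.3, -1.3]
finger_gap: 0.0521
grasp_force: 30.0
```

Emit:
drive_tool(commands=[{"dx":0,"dy":0,"dz":0,"spin":0},{"dx":0,"dy":0,"dz":0,"spin":0}])

```text
time_s: 4.03
ee_pos: [0.473, 0.0847, 0.0956]
tcp_rot: [-0.0, 0.189, 0.982, -0.0]
force: [0.6, -0.6, -1.5]
finger_gap: 0.0521
grasp_force: 30.0
```

About 1.5 N, so d is empty. Lower it back, release, rise and go over c.

Emit:
drive_tool(commands=[{"dx":0,"dy":0,"dz":0.01,"spin":0},{"dx":0,"dy":0,"dz":0.018,"spin":0},{"dx":0,"dy":0,"dz":0.02,"spin":0},{"dx":0,"dy":0,"dz":0.02,"spin":0}])

```text
time_s: 4.53
ee_pos: [0.4726, 0.0845, 0.0758]
tcp_rot: [-0.001, 0.189, 0.982, -0.0]
force: [-3.5, 0.3, 7.2]
finger_gap: 0.0521
grasp_force: 30.0
```

Emit:
drive_tool(commands=[{"dx":0,"dy":0,"dz":0,"spin":0},{"dx":0,"dy":0,"dz":0,"spin":0},{"dx":0,"dy":0,"dz":0,"spin":0},{"dx":0,"dy":0,"dz":0,"spin":0}], fingers=1)

```text
time_s: 5.03
ee_pos: [0.4731, 0.0847, 0.0756]
tcp_rot: [-0.0, 0.189, 0.982, 0.0]
force: [-0.3, 0.6, -0.6]
finger_gap: 0.0874
grasp_force: 0.0
```

Emit:
drive_tool(commands=[{"dx":0,"dy":0,"dz":-0.03,"spin":0},{"dx":0,"dy":0,"dz":-0.07,"spin":0},{"dx":0,"dy":0,"dz":-0.09,"spin":0}])

```text
time_s: 5.4
ee_pos: [0.4741, 0.0849, 0.1677]
tcp_rot: [0.001, 0.189, 0.982, 0.001]
force: [0.5, 1.2, 0.3]
finger_gap: 0.092
grasp_force: 0.0
```

Emit:
drive_tool(commands=[{"dx":0.038,"dy":0.042,"dz":0,"spin":0},{"dx":0.076,"dy":0.084,"dz":0,"spin":0},{"dx":0.076,"dy":0.084,"dz":0,"spin":0},{"dx":0.076,"dy":0.084,"dz":0,"spin":0}])

```text
time_s: 5.9
ee_pos: [0.4336, 0.1906, 0.1656]
tcp_rot: [-0.0, 0.188, 0.982, -0.0]
force: [0.8, -0.5, 0.4]
finger_gap: 0.0917
grasp_force: 0.0
```

```bash
python3 -c "
from h import *
to(.4336,.1907,.076)"
```

```text
t 5.9 pos [0.4336 0.1906 0.1656] F [ 0.84 -0.55  0.45] gap 0.0917 tooly [ 0.37   0.929 -0.001] move [0.0001 0.0002 0.0896]
```

Emit:
drive_tool(commands=[{"dx":0,"dy":0,"dz":0.03,"spin":0},{"dx":0,"dy":0,"dz":0.06,"spin":0},{"dx":0,"dy":0,"dz":0.082,"spin":0},{"dx":0,"dy":0,"dz":0.09,"spin":0},{"dx":0,"dy":0,"dz":0.09,"spin":0}])

```text
time_s: 6.52
ee_pos: [0.4338, 0.1898, 0.0755]
tcp_rot: [-0.0, 0.19, 0.982, -0.0]
force: [0.5, 0.6, 0.6]
finger_gap: 0.0919
grasp_force: 0.0
```

Emit:
drive_tool(commands=[{"dx":0,"dy":0,"dz":0,"spin":0},{"dx":0,"dy":0,"dz":0,"spin":0},{"dx":0,"dy":0,"dz":0,"spin":0},{"dx":0,"dy":0,"dz":0,"spin":0},{"dx":0,"dy":0,"dz":0,"spin":0}], fingers=0, newtons=30)

```text
time_s: 7.15
ee_pos: [0.4335, 0.1905, 0.0759]
tcp_rot: [-0.0, 0.189, 0.982, -0.0]
force: [0.4, -2.2, 2.7]
finger_gap: 0.0511
grasp_force: 30.0
```

Emit:
drive_tool(commands=[{"dx":0,"dy":0,"dz":-0.01,"spin":0},{"dx":0,"dy":0,"dz":-0.02,"spin":0},{"dx":0,"dy":0,"dz":-0.02,"spin":0},{"dx":0,"dy":0,"dz":-0.02,"spin":0}])

```text
time_s: 7.65
ee_pos: [0.4336, 0.1908, 0.0958]
tcp_rot: [0.0, 0.189, 0.982, 0.0]
force: [-0.6, -0.4, -4.0]
finger_gap: 0.0514
grasp_force: 30.0
```

Emit:
drive_tool(commands=[{"dx":0,"dy":0,"dz":0,"spin":0},{"dx":0,"dy":0,"dz":0,"spin":0}])

```text
time_s: 7.9
ee_pos: [0.4334, 0.1908, 0.0954]
tcp_rot: [-0.0, 0.189, 0.982, -0.0]
force: [0.4, 0.1, -5.0]
finger_gap: 0.0515
grasp_force: 30.0
```

Emit:
drive_tool(commands=[{"dx":0,"dy":0,"dz":0,"spin":0},{"dx":0,"dy":0,"dz":0,"spin":0}])

```text
time_s: 8.15
ee_pos: [0.4336, 0.1908, 0.0956]
tcp_rot: [-0.0, 0.189, 0.982, -0.0]
force: [-0.5, -0.1, -3.4]
finger_gap: 0.0514
grasp_force: 30.0
```

Around 4 N, so c is full. Carry it to the tray, raised high.

Emit:
drive_tool(commands=[{"dx":0,"dy":0,"dz":-0.025,"spin":0},{"dx":0,"dy":0,"dz":-0.06,"spin":0},{"dx":0,"dy":0,"dz":-0.095,"spin":0},{"dx":0,"dy":0,"dz":-0.12,"spin":0},{"dx":0,"dy":0,"dz":-0.12,"spin":0}])

```text
time_s: 8.78
ee_pos: [0.435, 0.1915, 0.2174]
tcp_rot: [0.002, 0.189, 0.982, 0.001]
force: [0.1, -0.6, -4.9]
finger_gap: 0.0511
grasp_force: 30.0
```

Emit:
drive_tool(commands=[{"dx":-0.01,"dy":-0.02,"dz":0,"spin":0},{"dx":-0.03,"dy":-0.06,"dz":0,"spin":0},{"dx":-0.05,"dy":-0.1,"dz":0,"spin":0},{"dx":-0.07,"dy":-0.14,"dz":0,"spin":0},{"dx":-0.09,"dy":-0.18,"dz":0,"spin":0}])

```text
time_s: 9.4
ee_pos: [0.4494, -0.0111, 0.2141]
tcp_rot: [-0.001, 0.189, 0.982, -0.0]
force: [0.3, 0.1, -3.8]
finger_gap: 0.0512
grasp_force: 30.0
```

Emit:
drive_tool(commands=[{"dx":-0.02,"dy":-0.04,"dz":0,"spin":0},{"dx":-0.04,"dy":-0.08,"dz":0,"spin":0},{"dx":-0.06,"dy":-0.118,"dz":0,"spin":0},{"dx":-0.071,"dy":-0.139,"dz":0,"spin":0},{"dx":-0.071,"dy":-0.139,"dz":0,"spin":0}])

```text
time_s: 10.02
ee_pos: [0.4637, -0.1674, 0.2139]
tcp_rot: [-0.001, 0.191, 0.982, -0.0]
force: [-0.4, 0.4, -4.2]
finger_gap: 0.0508
grasp_force: 30.0
```

Emit:
drive_tool(commands=[{"dx":0,"dy":0,"dz":0,"spin":0},{"dx":0,"dy":0,"dz":0,"spin":0}])

```text
time_s: 10.28
ee_pos: [0.4647, -0.1637, 0.2151]
tcp_rot: [-0.001, 0.188, 0.982, 0.0]
force: [-0.9, 0.5, -3.1]
finger_gap: 0.051
grasp_force: 30.0
```

```bash
python3 -c "
from h import *
to(.465,-.165,.071)"
```

```text
t 10.275 pos [ 0.4647 -0.1637  0.2151] F [-0.89  0.52 -3.06] gap 0.051 tooly [0.369 0.929 0.   ] move [-0.001  -0.0011  0.1441]
```

Emit:
drive_tool(commands=[{"dx":0,"dy":-0.001,"dz":0.035,"spin":0},{"dx":0,"dy":-0.001,"dz":0.075,"spin":0},{"dx":0,"dy":-0.001,"dz":0.11,"spin":0},{"dx":0,"dy":-0.001,"dz":0.132,"spin":0},{"dx":0,"dy":-0.001,"dz":0.138,"spin":0}])

```text
time_s: 10.9
ee_pos: [0.4636, -0.1648, 0.0764]
tcp_rot: [-0.001, 0.188, 0.982, 0.0]
force: [0.1, 0.7, -2.6]
finger_gap: 0.0512
grasp_force: 30.0
```

Emit:
drive_tool(commands=[{"dx":0,"dy":0,"dz":0,"spin":0},{"dx":0,"dy":0,"dz":0.004,"spin":0},{"dx":0,"dy":0,"dz":0.006,"spin":0},{"dx":0,"dy":0,"dz":0.006,"spin":0}])

```text
time_s: 11.4
ee_pos: [0.4647, -0.1661, 0.072]
tcp_rot: [0.0, 0.189, 0.982, 0.0]
force: [-0.4, 0.3, -4.1]
finger_gap: 0.0511
grasp_force: 30.0
```

Emit:
drive_tool(commands=[{"dx":0,"dy":0,"dz":0.001,"spin":0},{"dx":0,"dy":0,"dz":0.002,"spin":0},{"dx":0,"dy":0,"dz":0.002,"spin":0}])

```text
time_s: 11.78
ee_pos: [0.4647, -0.1661, 0.0699]
tcp_rot: [0.0, 0.189, 0.982, -0.0]
force: [-0.3, -0.7, -2.7]
finger_gap: 0.0516
grasp_force: 30.0
```

```bash
python3 -c "
from h import *
to(.465,-.165,.070)"
```

```text
t 11.775 pos [ 0.4647 -0.1661  0.0699] F [-0.31 -0.67 -2.72] gap 0.0516 tooly [0.371 0.929 0.   ] move [ 0.0001  0.0012 -0.0001]
```

Nearly down. Another 1 mm.

Emit:
drive_tool(commands=[{"dx":0,"dy":0,"dz":0.001,"spin":0},{"dx":0,"dy":0,"dz":0.001,"spin":0}])

```text
time_s: 12.02
ee_pos: [0.4647, -0.1662, 0.0698]
tcp_rot: [0.0, 0.189, 0.982, 0.0]
force: [-4.0, 0.8, 10.0]
finger_gap: 0.0514
grasp_force: 30.0
```

Landed. Release, rise and go over b.

Emit:
drive_tool(commands=[{"dx":0,"dy":0,"dz":0,"spin":0},{"dx":0,"dy":0,"dz":0,"spin":0},{"dx":0,"dy":0,"dz":0,"spin":0},{"dx":0,"dy":0,"dz":0,"spin":0}], fingers=1)

```text
time_s: 12.52
ee_pos: [0.4646, -0.166, 0.0686]
tcp_rot: [-0.0, 0.189, 0.982, 0.0]
force: [-0.1, -0.0, 0.4]
finger_gap: 0.0866
grasp_force: 0.0
```

Emit:
drive_tool(commands=[{"dx":0,"dy":0,"dz":-0.03,"spin":0},{"dx":0,"dy":0,"dz":-0.07,"spin":0},{"dx":0,"dy":0,"dz":-0.1,"spin":0},{"dx":0,"dy":0,"dz":-0.11,"spin":0}])

```text
time_s: 13.02
ee_pos: [0.4657, -0.1664, 0.1805]
tcp_rot: [0.002, 0.189, 0.982, -0.0]
force: [-0.6, -0.0, -0.1]
finger_gap: 0.0917
grasp_force: 0.0
```

Emit:
drive_tool(commands=[{"dx":0,"dy":0.03,"dz":0,"spin":0},{"dx":0,"dy":0.08,"dz":0,"spin":0},{"dx":0,"dy":0.13,"dz":0,"spin":0},{"dx":0,"dy":0.18,"dz":0,"spin":0},{"dx":0,"dy":0.23,"dz":0,"spin":0}])

```text
time_s: 13.65
ee_pos: [0.5496, 0.049, 0.1775]
tcp_rot: [-0.001, 0.189, 0.982, -0.0]
force: [0.5, -0.6, 0.3]
finger_gap: 0.0921
grasp_force: 0.0
```

Emit:
drive_tool(commands=[{"dx":-0.001,"dy":0.045,"dz":0,"spin":0},{"dx":-0.001,"dy":0.08,"dz":0,"spin":0},{"dx":-0.001,"dy":0.091,"dz":0,"spin":0},{"dx":-0.001,"dy":0.091,"dz":0,"spin":0},{"dx":-0.001,"dy":0.091,"dz":0,"spin":0}])

```text
time_s: 14.28
ee_pos: [0.584, 0.1294, 0.1782]
tcp_rot: [-0.0, 0.19, 0.982, -0.001]
force: [-0.4, -0.1, 0.2]
finger_gap: 0.0919
grasp_force: 0.0
```

Run:
```python
from h import *
to(.5843,.1314,.076)
d=get('side'); save('pics/side3.png',cv2.resize(d['color'][90:310,170:350],None,fx=2.7,fy=2.7))
```

```text
t 14.275 pos [0.584  0.1294 0.1782] F [-0.37 -0.08  0.16] gap 0.0919 tooly [ 0.373  0.928 -0.002] move [0.0004 0.0022 0.1022]
```

View pics/side3.png

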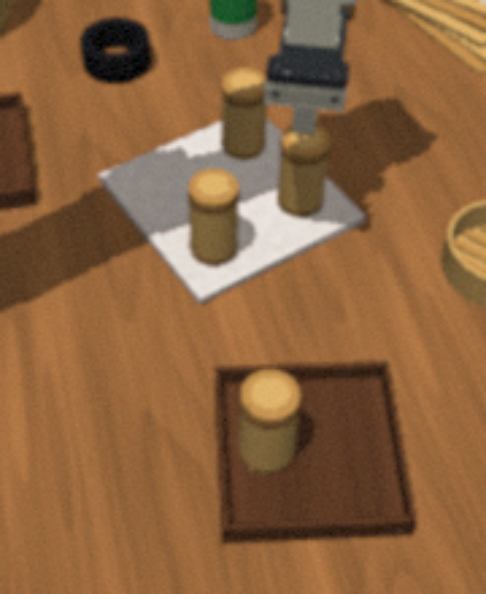

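Caddy c stands in the tray (crop (270,420)), d is upright at (213,215), and the gripper is over b at (304,170). Next I'll grasp and weigh b.

Emit:
drive_tool(commands=[{"dx":0,"dy":0.001,"dz":0.03,"spin":0},{"dx":0,"dy":0.001,"dz":0.07,"spin":0},{"dx":0,"dy":0.001,"dz":0.093,"spin":0},{"dx":0,"dy":0.001,"dz":0.102,"spin":0},{"dx":0,"dy":0.001,"dz":0.102,"spin":0}])

```text
time_s: 14.95
ee_pos: [0.5847, 0.1318, 0.0767]
tcp_rot: [-0.0, 0.189, 0.982, -0.0]
force: [0.5, -0.4, -1.0]
finger_gap: 0.0921
grasp_force: 0.0
```

Emit:
drive_tool(commands=[{"dx":0,"dy":0,"dz":0,"spin":0},{"dx":0,"dy":0,"dz":0,"spin":0},{"dx":0,"dy":0,"dz":0,"spin":0},{"dx":0,"dy":0,"dz":0,"spin":0},{"dx":0,"dy":0,"dz":0,"spin":0}], fingers=0, newtons=30)

```text
time_s: 15.58
ee_pos: [0.5845, 0.1319, 0.0768]
tcp_rot: [-0.0, 0.189, 0.982, -0.001]
force: [-1.4, -2.1, 1.7]
finger_gap: 0.0514
grasp_force: 30.0
```

Emit:
drive_tool(commands=[{"dx":0,"dy":0,"dz":-0.01,"spin":0},{"dx":0,"dy":0,"dz":-0.02,"spin":0},{"dx":0,"dy":0,"dz":-0.02,"spin":0},{"dx":0,"dy":0,"dz":-0.02,"spin":0}])

```text
time_s: 16.08
ee_pos: [0.5847, 0.1328, 0.0967]
tcp_rot: [-0.0, 0.189, 0.982, 0.0]
force: [0.2, -0.8, -5.1]
finger_gap: 0.0515
grasp_force: 30.0
```

Emit:
drive_tool(commands=[{"dx":0,"dy":0,"dz":0,"spin":0},{"dx":0,"dy":0,"dz":0,"spin":0}])

```text
time_s: 16.32
ee_pos: [0.5846, 0.1326, 0.0964]
tcp_rot: [-0.0, 0.189, 0.982, -0.0]
force: [0.5, -0.0, -5.8]
finger_gap: 0.0512
grasp_force: 30.0
```

Emit:
drive_tool(commands=[{"dx":0,"dy":0,"dz":0,"spin":0},{"dx":0,"dy":0,"dz":0,"spin":0}])

```text
time_s: 16.58
ee_pos: [0.5848, 0.1326, 0.0966]
tcp_rot: [-0.0, 0.189, 0.982, -0.0]
force: [-0.3, 0.2, -5.6]
finger_gap: 0.0512
grasp_force: 30.0
```

About 5.5 N, so b is full. c averaged about 4 N, so both full ones are found. Carry b to the tray.

Emit:
drive_tool(commands=[{"dx":0,"dy":0,"dz":-0.025,"spin":0},{"dx":0,"dy":0,"dz":-0.06,"spin":0},{"dx":0,"dy":0,"dz":-0.095,"spin":0},{"dx":0,"dy":0,"dz":-0.12,"spin":0},{"dx":0,"dy":0,"dz":-0.12,"spin":0}])

```text
time_s: 17.2
ee_pos: [0.5864, 0.1331, 0.219]
tcp_rot: [0.002, 0.189, 0.982, 0.001]
force: [0.1, 0.3, -5.0]
finger_gap: 0.0511
grasp_force: 30.0
```

Emit:
drive_tool(commands=[{"dx":-0.005,"dy":-0.02,"dz":0,"spin":0},{"dx":-0.015,"dy":-0.06,"dz":0,"spin":0},{"dx":-0.025,"dy":-0.1,"dz":0,"spin":0},{"dx":-0.035,"dy":-0.14,"dz":0,"spin":0},{"dx":-0.045,"dy":-0.18,"dz":0,"spin":0}])

```text
time_s: 17.82
ee_pos: [0.5579, -0.054, 0.2147]
tcp_rot: [-0.002, 0.189, 0.982, -0.001]
force: [0.2, 0.3, -5.2]
finger_gap: 0.0513
grasp_force: 30.0
```

Emit:
drive_tool(commands=[{"dx":-0.01,"dy":-0.04,"dz":0,"spin":0},{"dx":-0.02,"dy":-0.08,"dz":0,"spin":0},{"dx":-0.03,"dy":-0.115,"dz":0,"spin":0},{"dx":-0.034,"dy":-0.131,"dz":0,"spin":0},{"dx":-0.034,"dy":-0.131,"dz":0,"spin":0}])

```text
time_s: 18.45
ee_pos: [0.5416, -0.1868, 0.2155]
tcp_rot: [-0.001, 0.19, 0.982, -0.0]
force: [0.1, -0.8, -4.3]
finger_gap: 0.0513
grasp_force: 30.0
```

Emit:
drive_tool(commands=[{"dx":0,"dy":0,"dz":0,"spin":0},{"dx":0,"dy":0,"dz":0,"spin":0}])

```text
time_s: 18.7
ee_pos: [0.5433, -0.1833, 0.2165]
tcp_rot: [-0.0, 0.187, 0.982, 0.0]
force: [0.0, -0.1, -4.6]
finger_gap: 0.0511
grasp_force: 30.0
```

```bash
python3 -c "
from h import *
to(.543,-.185,.071)"
```

```text
t 18.7 pos [ 0.5433 -0.1833  0.2165] F [ 0.03 -0.12 -4.57] gap 0.0511 tooly [0.368 0.93  0.001] move [-0.0004 -0.0018  0.1455]
```

Emit:
drive_tool(commands=[{"dx":0,"dy":-0.001,"dz":0.035,"spin":0},{"dx":0,"dy":-0.001,"dz":0.075,"spin":0},{"dx":0,"dy":-0.001,"dz":0.11,"spin":0},{"dx":0,"dy":-0.001,"dz":0.132,"spin":0},{"dx":0,"dy":-0.001,"dz":0.139,"spin":0}])

```text
time_s: 19.32
ee_pos: [0.5419, -0.1848, 0.0763]
tcp_rot: [-0.001, 0.188, 0.982, 0.0]
force: [-0.8, -0.1, -4.6]
finger_gap: 0.0511
grasp_force: 30.0
```

Emit:
drive_tool(commands=[{"dx":0,"dy":0,"dz":0,"spin":0},{"dx":0,"dy":0,"dz":0.003,"spin":0},{"dx":0,"dy":0,"dz":0.005,"spin":0},{"dx":0,"dy":0,"dz":0.005,"spin":0}])

```text
time_s: 19.82
ee_pos: [0.5427, -0.1865, 0.0731]
tcp_rot: [0.0, 0.189, 0.982, -0.0]
force: [0.3, -0.4, -4.3]
finger_gap: 0.0515
grasp_force: 30.0
```

Emit:
drive_tool(commands=[{"dx":0,"dy":0,"dz":0.001,"spin":0},{"dx":0,"dy":0,"dz":0.002,"spin":0},{"dx":0,"dy":0,"dz":0.002,"spin":0}])

```text
time_s: 20.2
ee_pos: [0.5427, -0.1865, 0.0708]
tcp_rot: [0.0, 0.189, 0.982, -0.0]
force: [-1.3, 0.7, -3.2]
finger_gap: 0.0511
grasp_force: 30.0
```

Emit:
drive_tool(commands=[{"dx":0,"dy":0,"dz":0.001,"spin":0},{"dx":0,"dy":0,"dz":0.001,"spin":0}])

```text
time_s: 20.45
ee_pos: [0.5428, -0.1866, 0.0708]
tcp_rot: [0.0, 0.189, 0.982, -0.0]
force: [-2.9, 0.9, 5.1]
finger_gap: 0.0511
grasp_force: 30.0
```

Landed. Release, rise and look.

Emit:
drive_tool(commands=[{"dx":0,"dy":0,"dz":0,"spin":0},{"dx":0,"dy":0,"dz":0,"spin":0},{"dx":0,"dy":0,"dz":0,"spin":0},{"dx":0,"dy":0,"dz":0,"spin":0}], fingers=1)

```text
time_s: 20.95
ee_pos: [0.5426, -0.1863, 0.0697]
tcp_rot: [0.0, 0.189, 0.982, 0.0]
force: [0.2, -1.0, -0.4]
finger_gap: 0.0866
grasp_force: 0.0
```

Emit:
drive_tool(commands=[{"dx":0,"dy":0,"dz":-0.03,"spin":0},{"dx":0,"dy":0,"dz":-0.07,"spin":0},{"dx":0,"dy":0,"dz":-0.11,"spin":0},{"dx":0,"dy":0,"dz":-0.15,"spin":0},{"dx":0,"dy":0,"dz":-0.15,"spin":0}])

```text
time_s: 21.58
ee_pos: [0.545, -0.1872, 0.2235]
tcp_rot: [0.004, 0.189, 0.982, -0.0]
force: [0.5, 0.1, -0.0]
finger_gap: 0.0918
grasp_force: 0.0
```

Run:
```python
from h import *
to(.543,-.185,.22)
d=get('side'); save('pics/side4.png',d['color'])
```

```text
t 21.575 pos [ 0.545  -0.1872  0.2235] F [ 0.47  0.07 -0.  ] gap 0.0918 tooly [0.371 0.929 0.001] move [0.0027 0.0013 0.0035]
```

View pics/side4.png

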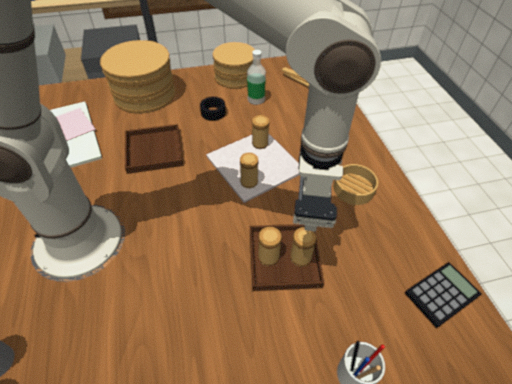

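Both full caddies stand in the tray at (269,245) and (304,245), the empties stand on the board at (249,170) and (260,132), and the surroundings are undisturbed.

```bash
python3 -c "
from h import *
print(r.finish_job())"
```

```text
the job is handed in; nothing more can be done
None
```

The job is handed in: the two full caddies stand upright in the tray farthest to the robot's right, and the two empty ones stand at their own places on the board, one of them never weighed because the two full ones had already been found.

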